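# Hold the hidden bolt head while the driver runs the nut up

## Robot

A 6-joint arm with a two-finger parallel gripper is mounted at the origin on the work surface. World frame = base frame: x ahead of the robot, y to its left, z up, the work surface at z = 0. Lengths are in m, angles in rad, forces in N, time in s.
With the tool pointing down it reaches from about 0.15 to 0.775 m from the base axis. Payload 6.1 kg.
Tool frame: the origin (TCP) lies on the front face of the gripper's body, between the roots of the fingers; the fingertips stand 73 mm ahead of it and the grasp point (between the pads) lies 54 mm ahead of it; x points along the fingers, y is the direction in which the jaws open and shut, and the axes are right-handed (so a half turn about x gives the same grasp; the last joint's range is limited). The gripper opens to 85 mm and grips with 20 to 120 N. Pads are 22 mm wide; open, the fingers measure 114 mm over their backs; the gripper's body (76 mm by 85 mm) begins 54 mm behind the grasp point. The pads swing forward as they close: fully open they stand 13 mm farther back than shut.
Start: joints at [1.169, 0.126, -0.04, 1.405, 0, 1.571], TCP at [0.205, 0.483, 0.304] pointing down, gripper open.
Joint ranges: [-2.72, 2.72], [-0.95, 1.95], [-1.27, 1.35], [-1.78, 2.02], [-1.46, 1.47], [-3.14, 3.14]. Speed limits (rad/s): [2.39, 2.39, 3.01, 3.14, 3.14, 3.14].

## Interface

Orientations are given as a unit quaternion [x, y, z, w].
In Python, from plant import state, capture, finish_job, finder gives the robot as it stands.
- The arm moves only by the tool servo_tool, never from a script. Its argument "plan" is one flat list of numbers, 7 for each row, row after row: the shift along the world's x, y, z in cm, then the turn, a rotation vector about the world's x, y, z in rad, then the finger opening in cm, from 0 to 8.54. In form: [tx, ty, tz, rx, ry, rz, claw, tx, ty, tz, rx, ry, rz, claw, ...]. A call has exactly 10 rows; each row is the pose to reach, as a shift and turn from the pose measured when the call began; what a row does not reach only later rows make up. A row lasts 1/10 s, in which the tool goes at most 50 mm and 8.59 degrees, less where a joint would pass 70% of its speed; a pose out of reach is approached as far as the arm can. A call with a gripper value outside its range is refused whole. The fingers move at their own pace and stop on an object; the grip force is fixed at half the most. Time passes only in rows, so rows that repeat a pose let the fingers close, or fill a call up. It gives the time, the measured TCP pose, the force and the opening at its end, in the units of the state.
- state(): the state, without advancing time (a new reading comes with each control period).
- capture(name): name is "scene" or "top" or "wrist"; returns a dict with "img" (400x640x3 uint8, blue, green, red), "fov_y" (degrees; the focal length in pixels is half the picture's height over the tangent of half this angle, whatever the lens; pixels are square), "cx", "cy" (the principal point, pixels), "dist" ([k1, k2, p1, p2, k3] as OpenCV has them; the pictures are not rectified), "world_from_camera" (4x4, takes a point from camera to world coordinates); the wrist camera has in their place "T_tool_cam" (4x4, takes a point from camera to tool coordinates, whose origin is the TCP and whose axes are the tool frame's). Camera axes: x right, y down, z forward; pixel columns grow to the right and rows downward; lengths in m; the calibration is good to about 2 mm. A picture is of the moment at which its call begins: read the wrist's pose just before it. There is no depth.
- finish_job(): hands the job in, once; it reports no verdict.
Trained networks look in the newest picture that a camera, given by its name, has taken for a name from the list of things; names that differ only in an ending like _2 or _b are one class to them, and where a whole thing is asked for, a point or a joint stands for the part that bears it (a point fixed in the world has none). Each returns a list of dicts, best first, with "confidence" (0 to 1); they miss things now and then, are a little off and sometimes report something else, mostly with a low value. They report only what shows in the picture. A call takes as long as a camera call. They do not tell look-alikes from the thing itself.
- finder.recognise(camera, name): "rect" ([left, top, width, height] in pixels, round what is visible of it).
- finder.pinpoint(camera, name): "position" ([row, column] in pixels: a listed point, or the origin of a listed thing).
The state is a dict: "time": time; "q": joint angles; "qvel": joint speeds; "effort": joint torques, N m; "ee_pos": TCP position; "eef_rot": TCP orientation; "contact_force": force on the tool from outside, world axes, zero at the start; "ft_torque": the same for the moment, N m; "grip_width": finger opening in m.
Only numpy, scipy, OpenCV 4.12 (cv2) and the standard library are available. Lean on these libraries where they do the work, as an engineer would, in place of code of your own. Each camera call takes 0.05 s, during which the arm holds its last target. There are 200 camera calls.

## Task

The driver clamped in the jig is running with its trigger locked on, but the bolt only spins round with its nut because nobody is holding the bolt's head, which sits in the narrow gap between the two plates of the steel bracket, under the snap-in chip cover. Pull the cover straight up out of its catches and set it down on the bench beside the jig board without dropping it, then reach down into the gap, grip the hex head across its sides and hold it from turning until the driver has run the nut up tight and stalls. Finish while still gripping the head and holding it still, and leave the other things on the bench where they are.

Things in the scene. Friction and masses are not known exactly. Their poses are not given: they have to be found in the camera images.
- jig: Nut-running jig fixed to the bench: plywood board 150 x 350 x 22 mm (x -75 to 75, y -60 to 290 mm) carrying a dark steel U-bracket and a cordless driver. Origin on the bench surface straight below the bolt head; z up; y is the bolt's axis, from head to nut and driver; x runs along the gap. The board and all on it do not move; the bench is free for 130 mm at -y of the board.
- gap_top (a point): Middle of the gap's mouth, level with the top edges of the bracket's two upright plates, 120 mm above the bench; axes as the jig. Plates 46 mm apart (inner faces 23 mm to either side in y), 8 mm thick, 120 mm long in x, gap open at both ends. Outside the +y plate: beech facing 34 mm thick (2 mm lower), washer, nut, socket, driver.
- driver_mid (a point): Middle of the cordless driver's round body, on the bolt's axis 90 mm above the bench, 207 mm from the head; axes as the jig. Body 62 mm diameter (strap 65 mm), from y -73 mm (chuck and socket from -132) to 65 mm; its handle and battery lie towards +x as far as 170 mm.
- bolt_head: The bolt's hex head, under the cover at the start: 30 mm across flats, 35 across corners, 13 thick along y, its axis (jig y). Origin at its centre, midway between the plates, 30 mm below their tops, 62 above the bracket's floor. Turns about 2.5 rad/s unless held, pulling up to 0.2 N m. Grip it from above, fingers closing along jig x, at any hexagon angle. A 28 mm boss joins it to the +y plate.
- cover_grip (a point): Middle of the cover's dark wooden grip, a block 14 (x) x 46 (y) x 34 mm high, 22 mm above the aluminium lid (100 x 62 x 3 mm, lying on the plates' tops), 12 below the grip's top; axes as the jig when in place. Two tongues (44 wide in y, at x -40 and 40) reach 26 mm below the lid; the cover (180 to 290 g) stands on them, this point then 51 mm up. Sprung catches hold it: about 15 N straight up.
- socket (a joint): Angle (rad) of the driver's socket and nut, growing as the nut turns to tighten: about 2.5 rad/s from the start with the bolt free, 1.5 rad/s with the bolt held; stands still when the nut is tight and the bolt held.
- bolt (a joint): How far the nut is run on the thread (rad of nut relative to bolt): 0 to 2 at the start, unchanged while both turn together, growing about 1.5 rad/s while the bolt is held, 9.42 when the nut is tight (5 to 7 s of holding).
- plane: Bystander: wooden hand plane 200 x 62 x 34 mm with its iron standing up to 65 mm, origin at the centre of its underside, x along its length.
- hoop: Bystander: bent wooden hoop lying flat, 170 mm outer diameter, 90 mm high, origin at the centre of its underside.
- glue: Bystander: white glue bottle 54 mm diameter, 150 mm tall, origin at the centre of its underside.
- spanner: Bystander: steel spanner 190 mm long lying flat, origin at the middle of its underside, x along its length.
Not all that is in view belongs to the job. Of the things that look like the part that bears cover_grip, the smallest one is meant.

How it is judged:
By the outcome, as a careful person would: the job done as asked, in the order asked, and still so for the second after the job is handed in, while the arm keeps its last pose, push and grip.
It also fails if it takes over 54 s, if anything falls off the work surface, if the arm or the gripper's body presses on something with over 40 N, if the wrist force passes 120 N, or if a joint passes its speed limit or range.

## Working session

There is one attempt and no reset: what is moved stays moved. The work goes in short steps, Python scripts to look and compute and a tool call to move; the robot and the scene stay as the last step left them, time stands still between calls to the robot, and variables do not carry over. Pictures are saved under pics/ and viewed, about 8 in all and at most 12, crops included, and the job is handed in when it is done.

Besides the shell and the picture viewer there is one more tool, called after "Request:" by a JSON object that holds its "op" and its "data", one argument or row to a line. servo_tool: Moves the arm, as the interface text tells. Its arguments: {"type":"object","properties":{"plan":{"type":"array"}},"required":["plan"]}

```bash
mkdir -p pics; ls
cat > h.py <<'E'
import numpy as np, cv2
from plant import state, capture, finish_job, finder
from scipy.spatial.transform import Rotation as R
def K(c):
    f=c["img"].shape[0]/2/np.tan(np.radians(c["fov_y"])/2)
    return np.array([[f,0,c["cx"]],[0,f,c["cy"]],[0,0,1.]])
def W(c,s=None):
    if "world_from_camera" in c: return np.array(c["world_from_camera"])
    T=np.eye(4);T[:3,:3]=R.from_quat(s["eef_rot"]).as_matrix();T[:3,3]=s["ee_pos"]
    return T@np.array(c["T_tool_cam"])
def ray(c,T,u,v):
    p=cv2.undistortPoints(np.array([[[u,v]]],float),K(c),np.array(c["dist"],float))[0,0]
    return T[:3,3],T[:3,:3]@np.array([p[0],p[1],1])
def atz(c,T,u,v,z):
    o,d=ray(c,T,u,v); return o+d*(z-o[2])/d[2]
def tri(rs):
    A=np.zeros((3,3));b=np.zeros(3)
    for o,d in rs:
        d=d/np.linalg.norm(d);P=np.eye(3)-np.outer(d,d);A+=P;b+=P@o
    x=np.linalg.solve(A,b)
    return x,[np.linalg.norm(np.cross(x-o,d/np.linalg.norm(d))) for o,d in rs]
def proj(c,T,X):
    Ti=np.linalg.inv(T)
    return cv2.projectPoints(np.atleast_2d(X).astype(float),cv2.Rodrigues(Ti[:3,:3])[0],Ti[:3,3],K(c),np.array(c["dist"],float))[0][:,0]
E
python3 - <<'E'
from h import *
s=state();print({k:np.round(v,3).tolist() for k,v in s.items()})
ims=[]
for n in ["scene","top"]:
    c=capture(n);cv2.imwrite(f"pics/{n}0.png",c["img"]);T=W(c);print(n,c["fov_y"],T.round(3).tolist())
    for k in ["cover_grip","gap_top","driver_mid","jig"]:
        print(n,k,[(np.round(d["position"]).tolist(),round(d["confidence"],2)) for d in finder.pinpoint(n,k)[:4]])
    print([(np.round(d["rect"]).tolist(),round(d["confidence"],2)) for d in finder.recognise(n,"cover_grip")[:4]])
E
```

```text
pics
{'time': 0.0, 'q': [1.169, 0.126, -0.041, 1.405, 0.0, 1.571], 'qvel': [-0.001, 0.0, 0.0, -0.0, 0.001, 0.001], 'effort': [-0.001, -43.591, 35.292, 0.017, -0.0, 0.0], 'ee_pos': [0.205, 0.483, 0.303], 'eef_rot': [0.141, 0.693, -0.142, 0.693], 'contact_force': [0.614, 0.507, -0.605], 'ft_torque': [0.019, 0.028, -0.015], 'grip_width': 0.085}
scene 48.83668158183927 [[0.699, 0.506, -0.506, 1.265], [0.716, -0.501, 0.487, -0.691], [-0.007, -0.702, -0.712, 1.131], [0.0, 0.0, 0.0, 1.0]]
scene cover_grip [([249.0, 361.0], 0.86), ([161.0, 298.0], 0.58), ([194.0, 307.0], 0.55)]
scene gap_top [([199.0, 305.0], 0.62)]
scene driver_mid [([180.0, 353.0], 0.85)]
scene jig [([226.0, 307.0], 0.95)]
[([291.0, 188.0, 31.0, 24.0], 0.68), ([284.0, 156.0, 38.0, 30.0], 0.61), ([344.0, 237.0, 33.0, 42.0], 0.57)]
top 45.700203592298685 [[-0.019, -0.988, 0.154, 0.285], [-1.0, 0.018, -0.008, 0.02], [0.005, -0.154, -0.988, 1.676], [0.0, 0.0, 0.0, 1.0]]
top cover_grip [([193.0, 319.0], 0.76), ([130.0, 311.0], 0.71), ([253.0, 272.0], 0.63)]
top gap_top [([190.0, 319.0], 0.62)]
top driver_mid [([191.0, 255.0], 0.56)]
top jig [([199.0, 318.0], 0.8)]
[([308.0, 178.0, 19.0, 30.0], 0.75), ([258.0, 228.0, 35.0, 44.0], 0.71), ([292.0, 110.0, 41.0, 43.0], 0.64)]
```

Run:
```python
from h import *
a=cv2.imread("pics/scene0.png");b=cv2.imread("pics/top0.png")
cv2.imwrite("pics/v1.png",np.hstack([cv2.resize(a[80:330,200:450],(400,400),interpolation=2),cv2.resize(b[60:310,180:430],(400,400),interpolation=2)]))
cv2.imwrite("pics/v2.png",np.vstack([cv2.resize(a,(480,300),interpolation=3),cv2.resize(b,(480,300),interpolation=3)]))
C={}
for n in ["scene","top"]:
    c=capture(n);C[n]=(c,W(c))
def t(p,q): return tri([ray(*C["scene"],p[1],p[0]),ray(*C["top"],q[1],q[0])])
print("gap",t([199,305],[190,319]));print("drv",t([180,353],[191,255]));print("cov",t([194,307],[193,319]));print("jig",t([226,307],[199,318]))
print("o1",t([249,361],[253,272]),"o2",t([161,298],[130,311]))
```

```text
gap (array([ 0.52212595, -0.02721952,  0.13197168]), [np.float64(0.003963415717162737), np.float64(0.003963415717162686)])
drv (array([0.53174083, 0.19053189, 0.07942533]), [np.float64(0.0021834990489364207), np.float64(0.0021834990489365755)])
cov (array([ 0.5148684 , -0.02099911,  0.14366299]), [np.float64(0.0032412560208617534), np.float64(0.0032412560208618007)])
jig (array([ 0.51458201, -0.02293121, -0.00919024]), [np.float64(0.001074919567441799), np.float64(0.0010749195674418207)])
o1 (array([ 0.41602728,  0.24785527, -0.46360393]), [np.float64(0.1077800988064629), np.float64(0.1077800988064629)]) o2 (array([ 0.61852933, -0.05195158,  0.38261865]), [np.float64(0.06526523564200079), np.float64(0.06526523564200082)])
```

View pics/v1.png

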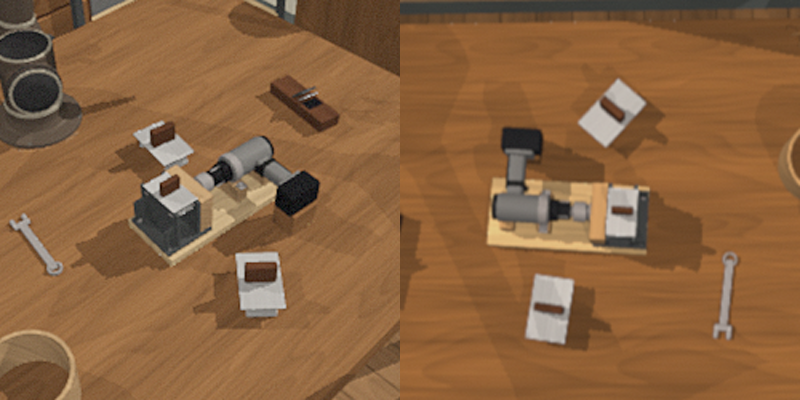

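View pics/v2.png

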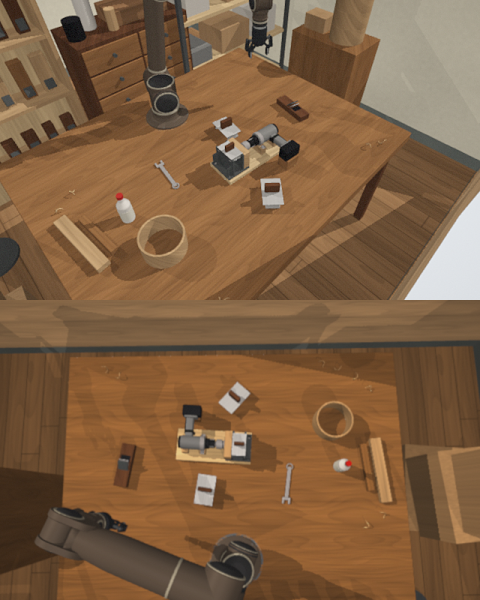

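The candidates in the top picture are the cover on the bracket at (319,193), a larger one on the bench at (311,130) and another at (272,253). The meant one is on the bracket: it has the smallest rect (19x30 px, against 41x43 and 35x44), and it sits in the catches over the gap. I'll go above it and confirm with the wrist camera.

Run:
```python
from h import *
s=state();M=R.from_quat(s["eef_rot"]).as_matrix();print(M.round(3))
c=capture("wrist");print(np.array(c["T_tool_cam"]).round(3).tolist(),c["fov_y"])
for yaw in(-.05,):
  for sg in(1,-1):
    x=np.array([0,0,-1.]);y=sg*np.array([np.cos(yaw),np.sin(yaw),0]);D=np.stack([x,y,np.cross(x,y)],1)
    print(sg,R.from_matrix(D@M.T).as_rotvec().round(3))
c=capture("top");T=W(c)
for k in["spanner","plane","hoop","glue"]:
  for d in finder.pinpoint("top",k)[:2]: print(k,d["confidence"],atz(c,T,d["position"][1],d["position"][0],0.01).round(3),np.round(finder.recognise("top",k)[0]["rect"]))
```

```text
[[ 0.     0.391  0.92 ]
 [ 0.     0.92  -0.391]
 [-1.     0.     0.   ]]
[[0.0, -0.31, 0.951, -0.069], [1.0, -0.001, -0.0, -0.001], [0.001, 0.951, 0.31, -0.08], [0.0, 0.0, 0.0, 1.0]] 66.10815990948697
1 [-0.     0.    -1.219]
-1 [-0.    -0.     1.923]
spanner 0.53 [ 0.356 -0.245  0.01 ] [379. 218.  14.  57.]
plane 0.77 [0.448 0.512 0.01 ] [150. 190.  31.  58.]
hoop 0.57 [ 0.622 -0.464  0.01 ] [417. 134.  60.  49.]
glue 0.67 [ 0.621 -0.47   0.01 ] [445. 210.  23.  22.]
glue 0.56 [ 0.428 -0.486  0.01 ] [445. 210.  23.  22.]
```

Request:
{"op": "servo_tool", "data": {
  "plan": [2.4,-3.9,0.2,0,0,-0.1,8.5,4.8,-7.8,0.4,0,0,-0.22,8.5,7.2,-11.7,0.6,0,0,-0.34,8.5,9.6,-15.6,0.8,0,0,-0.46,8.5,12,-19.5,1,0,0,-0.58,8.5,14.4,-23.4,1,0,0,-0.7,8.5,16.8,-27.3,1,0,0,-0.82,8.5,19.2,-31.2,1,0,0,-0.94,8.5,21.6,-35.1,1,0,0,-1.06,8.5,24,-39,1,0,0,-1.18,8.5]
}}

```text
time: 2.25
ee_pos: [0.4459, 0.0913, 0.3142]
eef_rot: [0.504, 0.496, -0.504, 0.496]
contact_force: [0.4, 0.2, -0.2]
grip_width: 0.0853
```

Request:
{"op": "servo_tool", "data": {
  "plan": [1.2,-1.9,-0.2,0,0,-0.01,5,2.4,-3.8,-0.4,0,0,-0.02,5,3.6,-5.7,-0.6,0,0,-0.03,5,4.8,-7.6,-0.8,0,0,-0.04,5,6,-9.5,-1,0,0,-0.04,5,7.1,-11.3,-1.4,0,0,-0.04,5,7.1,-11.3,-1.4,0,0,-0.04,5,7.1,-11.3,-1.4,0,0,-0.04,5,7.1,-11.3,-1.4,0,0,-0.04,5,7.1,-11.3,-1.4,0,0,-0.04,5]
}}

```text
time: 3.25
ee_pos: [0.5166, -0.021, 0.3005]
eef_rot: [0.514, 0.486, -0.513, 0.486]
contact_force: [0.6, -0.0, 0.1]
grip_width: 0.05
```

Run:
```python
from h import *
s=state();c=capture("wrist");T=W(c,s);print(s["time"],s["ee_pos"],R.from_quat(s["eef_rot"]).as_matrix().round(3).tolist())
cv2.imwrite("pics/w1.png",c["img"])
for k,z in [("cover_grip",.145),("gap_top",.12),("driver_mid",.09),("jig",0)]:
  for d in finder.pinpoint("wrist",k)[:3]:
    r,q=d["position"];print(k,round(d["confidence"],2),round(r),round(q),atz(c,T,q,r,z).round(4))
```

```text
3.25 [ 0.51661914 -0.02098193  0.30052034] [[0.001, 0.998, -0.055], [0.0, -0.055, -0.998], [-1.0, 0.001, -0.0]]
cover_grip 0.98 205 314 [ 0.515 -0.02   0.145]
cover_grip 0.85 156 548 [0.6942 0.0089 0.145 ]
cover_grip 0.71 26 92 [0.372  0.1165 0.145 ]
jig 0.67 167 313 [ 0.5131 -0.0211  0.    ]
```

View pics/w1.png

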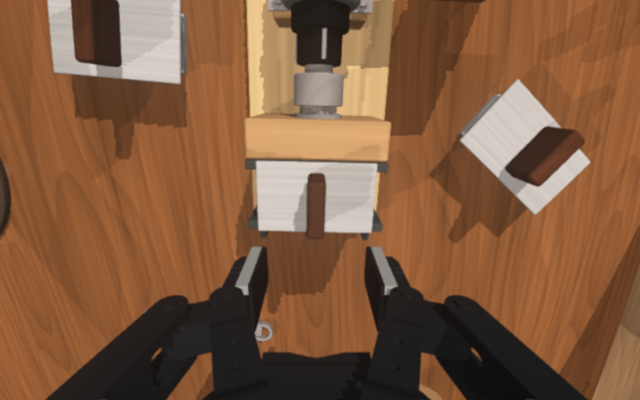

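The wrist picture shows the cover on the bracket with its lid at about x 257–378, y 160–233 and its grip at (316,205). The larger look-alikes are clearly off the jig on the bench, at (95,30) and (545,155). Next, an enlarged crop to fix the yaw.

Run:
```python
import cv2
a=cv2.imread("pics/w1.png")[100:250,225:415]
cv2.imwrite("pics/v3.png",cv2.resize(a,None,fx=4,fy=4,interpolation=2))
```

```text
(no output)
```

View pics/v3.png

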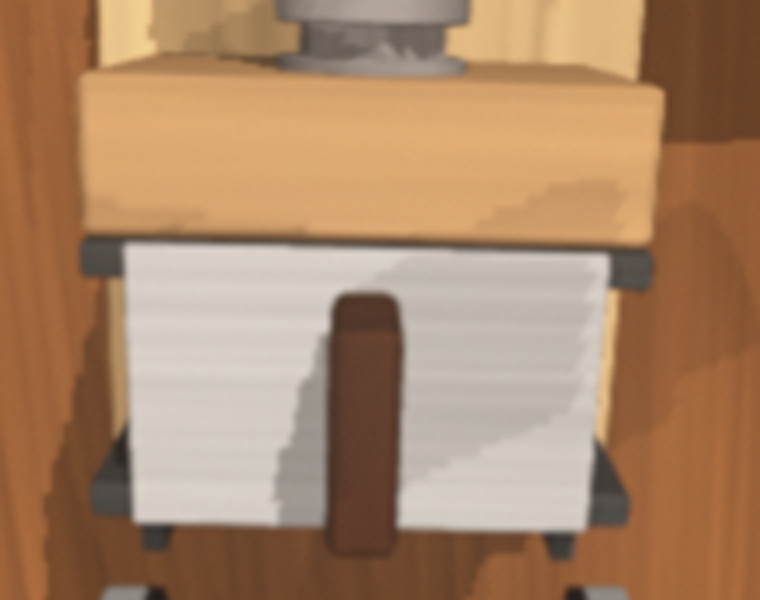

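The crop shows the lid corners at (124,243), (610,256), (588,530) and (133,522), and the grip at about x 330–400. It confirms this is the cover seated on the bracket plates.

Run:
```python
from h import *
s=state();c=capture("wrist");T=W(c,s)
P=[[124,243],[610,256],[588,530],[133,522]]
Q=np.array([atz(c,T,p[0]/4+225,p[1]/4+100,.123) for p in P]);print(Q.round(4),Q.mean(0).round(4))
for i,j in((0,1),(3,2),(3,0),(2,1)):
  d=Q[j]-Q[i];print(np.linalg.norm(d).round(4),np.arctan2(d[1],d[0]).round(3))
p=[atz(c,T,x/4+225,y/4+100,.154) for x,y in((333,293),(400,293),(395,555),(327,555))];print(np.round(p,4),np.mean(p,0).round(4))
p=[atz(c,T,x/4+225,y/4+100,.12) for x,y in((82,238),(652,246),(628,490),(95,490))];print(np.round(p,4))
```

```text
[[ 0.4695  0.0128  0.123 ]
 [ 0.5682  0.0045  0.123 ]
 [ 0.5637 -0.0563  0.123 ]
 [ 0.4643 -0.0487  0.123 ]] [ 0.5164 -0.0219  0.123 ]
0.0991 -0.084
0.0997 -0.076
0.0617 1.486
0.061 1.497
[[ 0.5124  0.0072  0.154 ]
 [ 0.5244  0.0065  0.154 ]
 [ 0.521  -0.0451  0.154 ]
 [ 0.5079 -0.0443  0.154 ]] [ 0.5164 -0.0189  0.154 ]
[[ 0.4603  0.0138  0.12  ]
 [ 0.5774  0.0055  0.12  ]
 [ 0.573  -0.0486  0.12  ]
 [ 0.4561 -0.0419  0.12  ]]
```

Request:
{"op": "servo_tool", "data": {
  "plan": [0,-0.1,-1.8,0,0,-0.025,5,0,-0.1,-3.6,0,0,-0.025,5,0,-0.1,-5.4,0,0,-0.025,5,0,-0.1,-7.2,0,0,-0.025,5,0,-0.1,-9,0,0,-0.025,5,0,-0.1,-9.8,0,0,-0.025,5,0,-0.1,-9.8,0,0,-0.025,3,0,-0.1,-9.8,0,0,-0.025,1,0,-0.1,-9.8,0,0,-0.025,0.5,0,-0.1,-9.8,0,0,-0.025,0.5]
}}

```text
time: 4.55
ee_pos: [0.5174, -0.0224, 0.2035]
eef_rot: [0.521, 0.479, -0.519, 0.48]
contact_force: [0.4, 0.7, 1.9]
grip_width: 0.0128
```

Request:
{"op": "servo_tool", "data": {
  "plan": [0,0,0,0,0,0,0.5,0,0,0.4,0,0,0,0.5,0,0,0.8,0,0,0,0.5,0,0,1.2,0,0,0,0.5,0,0,1.8,0,0,0,0.5,0,0,2.5,0,0,0,0.5,0,0,3.3,0,0,0,0.5,0,0,4.1,0,0,0,0.5,0,0,4.9,0,0,0,0.5,0,0,5.5,0,0,0,0.5]
}}

```text
time: 5.55
ee_pos: [0.5176, -0.0224, 0.2596]
eef_rot: [0.521, 0.479, -0.519, 0.48]
contact_force: [0.4, 0.1, -2.3]
grip_width: 0.0129
```

Request:
{"op": "servo_tool", "data": {
  "plan": [-0.2,-2,0,0,0,0,0.5,-0.4,-4.5,0,0,0,0,0.5,-0.6,-7,0,0,0,0,0.5,-0.8,-9.5,0,0,0,0,0.5,-1,-12,-1,0,0,0,0.5,-1,-12.4,-3,0,0,0,0.5,-1,-12.4,-5.5,0,0,0,0.5,-1,-12.4,-8,0,0,0,0.5,-1,-12.4,-10.5,0,0,0,0.5,-1,-12.4,-12,0,0,0,0.5]
}}

```text
time: 6.55
ee_pos: [0.5068, -0.1463, 0.1378]
eef_rot: [0.52, 0.479, -0.519, 0.48]
contact_force: [-0.4, 0.5, -2.6]
grip_width: 0.0126
```

Run:
```python
from h import *
s=state();print(s["ee_pos"],s["contact_force"]);c=capture("wrist");w=c["img"];b=capture("scene")["img"][120:320,220:420]
cv2.imwrite("pics/v4.png",np.hstack([cv2.resize(w,(480,300),interpolation=3),cv2.resize(b,(300,300),interpolation=2)]))
```

```text
[ 0.50678142 -0.1462782   0.13777473] [-0.37374632  0.48702915 -2.60695997]
```

View pics/v4.png

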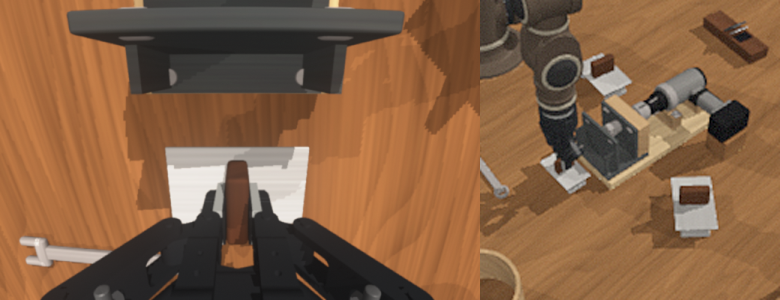

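The wrist view shows the cover held level just above the bare bench. The scene view shows it beside the bracket, clear of the spanner. I'll lower it to the bench.

Request:
{"op": "servo_tool", "data": {
  "plan": [0,0,-0.6,0,0,0,0.5,0,0,-1.2,0,0,0,0.5,0,0,-1.7,0,0,0,0.5,0,0,-2,0,0,0,0.5,0,0,-2.2,0,0,0,0.5,0,0,-2.4,0,0,0,0.5,0,0,-2.6,0,0,0,0.5,0,0,-2.7,0,0,0,0.5,0,0,-2.8,0,0,0,0.5,0,0,-2.8,0,0,0,0.5]
}}

```text
time: 7.65
ee_pos: [0.5063, -0.1461, 0.1095]
eef_rot: [0.52, 0.48, -0.519, 0.479]
contact_force: [-0.2, 1.6, -2.6]
grip_width: 0.0129
```

No contact yet, so I'll go a little further down.

Request:
{"op": "servo_tool", "data": {
  "plan": [0,0,-0.05,0,0,0,0.5,0,0,-0.1,0,0,0,0.5,0,0,-0.15,0,0,0,0.5,0,0,-0.2,0,0,0,0.5,0,0,-0.25,0,0,0,0.5,0,0,-0.3,0,0,0,0.5,0,0,-0.3,0,0,0,0.5,0,0,-0.3,0,0,0,0.5,0,0,-0.3,0,0,0,0.5,0,0,-0.3,0,0,0,0.5]
}}

```text
time: 8.65
ee_pos: [0.5062, -0.146, 0.1094]
eef_rot: [0.52, 0.479, -0.519, 0.48]
contact_force: [-9.4, 2.1, 22.2]
grip_width: 0.0132
```

Request:
{"op": "servo_tool", "data": {
  "plan": [0,0,0,0,0,0,0.5,0,0,0,0,0,0,0.5,0,0,0,0,0,0,1.4,0,0,0,0,0,0,1.8,0,0,0,0,0,0,2.4,0,0,0,0,0,0,3.2,0,0,0,0,0,0,4,0,0,0,0,0,0,4.6,0,0,0.5,0,0,0,5,0,0,1.5,0,0,0,5]
}}

```text
time: 9.65
ee_pos: [0.5058, -0.1459, 0.1243]
eef_rot: [0.52, 0.48, -0.519, 0.479]
contact_force: [-0.0, 0.3, -0.2]
grip_width: 0.0502
```

Request:
{"op": "servo_tool", "data": {
  "plan": [0,0,2.5,0,0,0,5,0,0,6,0,0,0,5,0,0,10,0,0,0,5,0.2,2,13.6,0,0,0,5,0.4,5,13.6,0,0,0,5,0.7,8,13.6,0,0,0,5,0.9,11,13.6,0,0,0,5,1.1,12.4,13.6,0,0,0,5,1.1,12.4,13.6,0,0,0,5,1.1,12.4,13.6,0,0,0,5]
}}

```text
time: 10.65
ee_pos: [0.5168, -0.0222, 0.2606]
eef_rot: [0.52, 0.48, -0.519, 0.479]
contact_force: [-0.6, -0.5, -0.0]
grip_width: 0.0498
```

Run:
```python
from h import *
s=state();c=capture("wrist");T=W(c,s);print(s["time"],s["ee_pos"],R.from_quat(s["eef_rot"]).as_matrix().round(3).tolist())
for k,z in [("bolt_head",.09),("gap_top",.12),("cover_grip",.051)]:
  for d in finder.pinpoint("wrist",k)[:3]:
    r,q=d["position"];print(k,round(d["confidence"],2),round(r),round(q),atz(c,T,q,r,z).round(4))
b=capture("scene")["img"][120:320,220:420]
cv2.imwrite("pics/v5.png",np.hstack([cv2.resize(c["img"],(480,300),interpolation=3),cv2.resize(b,(300,300),interpolation=2)]))
```

```text
10.65 [ 0.51680029 -0.02219371  0.26063294] [[0.0, 0.997, -0.08], [0.001, -0.08, -0.997], [-1.0, 0.0, -0.001]]
bolt_head 0.61 203 316 [ 0.5161 -0.0247  0.09  ]
gap_top 0.97 212 316 [ 0.516  -0.0216  0.12  ]
cover_grip 0.96 298 317 [ 0.507  -0.1448  0.051 ]
cover_grip 0.77 156 579 [ 0.7678 -0.0112  0.051 ]
cover_grip 0.73 21 54 [0.3077 0.1419 0.051 ]
```

View pics/v5.png

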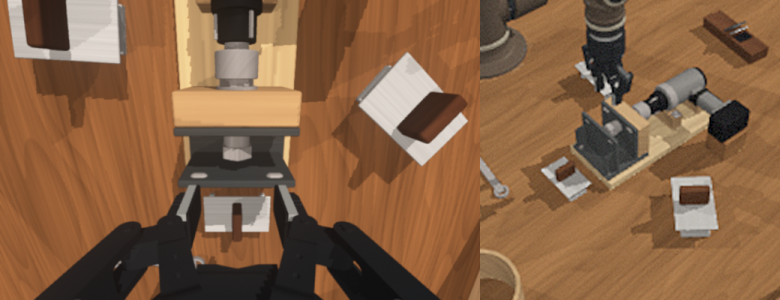

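The cover stands upright on the bench with its grip near (0.507,-0.145). The hex head shows in the gap at wrist (316,203), which gives (0.516,-0.025) and agrees with the lid centre. I'll descend and grip.

Request:
{"op": "servo_tool", "data": {
  "plan": [0,0,-1.8,0,0,0,5,0,0,-3.6,0,0,0,5,0,0,-5.4,0,0,0,5,0,0,-7.2,0,0,0,5,0,0,-9,0,0,0,5,0,0,-10.6,0,0,0,5,0,0,-11.6,0,0,0,5,0,0,-11.9,0,0,0,5,0,0,-11.9,0,0,0,4.5,0,0,-11.9,0,0,0,3.8]
}}

```text
time: 11.9
ee_pos: [0.5171, -0.0229, 0.142]
eef_rot: [0.521, 0.479, -0.52, 0.479]
contact_force: [-0.2, 0.6, -0.2]
grip_width: 0.0384
```

Request:
{"op": "servo_tool", "data": {
  "plan": [0,0,0,0,0,0,2,0,0,0,0,0,0,1,0,0,0,0,0,0,1,0,0,0,0,0,0,1,0,0,0,0,0,0,1,0,0,0,0,0,0,1,0,0,0,0,0,0,1,0,0,0,0,0,0,1,0,0,0,0,0,0,1,0,0,0,0,0,0,1]
}}

```text
time: 12.9
ee_pos: [0.5163, -0.0229, 0.1423]
eef_rot: [0.52, 0.479, -0.52, 0.479]
contact_force: [-5.0, 1.0, 1.5]
grip_width: 0.0289
```

Run:
```python
from h import *
s=state();print(s["time"],s["ft_torque"],s["contact_force"],s["grip_width"])
c=capture("wrist");cv2.imwrite("pics/w6.png",c["img"])
```

```text
12.9 [0.12284278 0.98929224 0.03888484] [-5.01009878  0.99277004  1.47821307] 0.028856916733980144
```

Width 28.9 mm, with the usual ~1 mm underread, is the 30 mm across flats. Holding.

Request:
{"op": "servo_tool", "data": {
  "plan": [0,0,0,0,0,0,1,0,0,0,0,0,0,1,0,0,0,0,0,0,1,0,0,0,0,0,0,1,0,0,0,0,0,0,1,0,0,0,0,0,0,1,0,0,0,0,0,0,1,0,0,0,0,0,0,1,0,0,0,0,0,0,1,0,0,0,0,0,0,1]
}}

```text
time: 13.95
ee_pos: [0.5163, -0.0229, 0.1424]
eef_rot: [0.52, 0.479, -0.52, 0.479]
contact_force: [-3.1, 1.1, -0.3]
grip_width: 0.029
```

Request:
{"op": "servo_tool", "data": {
  "plan": [0,0,0,0,0,0,1,0,0,0,0,0,0,1,0,0,0,0,0,0,1,0,0,0,0,0,0,1,0,0,0,0,0,0,1,0,0,0,0,0,0,1,0,0,0,0,0,0,1,0,0,0,0,0,0,1,0,0,0,0,0,0,1,0,0,0,0,0,0,1]
}}

```text
time: 14.95
ee_pos: [0.5163, -0.0229, 0.1424]
eef_rot: [0.52, 0.479, -0.52, 0.479]
contact_force: [-2.5, -0.0, -0.9]
grip_width: 0.0291
```

Run:
```python
from h import *
s=state();print(s["time"],s["ft_torque"],s["contact_force"],s["grip_width"],s["ee_pos"])
c=capture("wrist");cv2.imwrite("pics/w7.png",c["img"])
a=cv2.imread("pics/w6.png")
print(cv2.absdiff(a,c["img"]).max(2).reshape(10,40,16,40).mean((1,3)).round(0).astype(int))
```

```text
14.95 [0.00486083 0.41481486 0.02927741] [-2.53649371 -0.0074036  -0.91662985] 0.029115624470724574 [ 0.51631692 -0.02287406  0.14235699]
[[ 1  1  1  1  1  1  3  3  3  3  1  1  1  1  1  1]
 [ 1  1  1  1  1  1  7  4  4 15  1  1  1  1  1  1]
 [ 1  1  1  1  1  1  6  5  6  8  1  1  1  1  1  1]
 [ 1  1  1  1  1  1  1  3  4  1  1  1  1  1  1  1]
 [ 1  1  1  1  1  1  1  1  1  1  1  1  2  1  1  1]
 [ 1  1  1  1  1  1  1  2  1  1  1  1  1  1  1  1]
 [ 1  1  1  1  1  1  1  1  1  1  1  1  1  1  1  1]
 [ 1  1  1  1  1  1  1  1  1  1  1  1  1  1  1  1]
 [ 1  1  1  1  1  1  1  1  1  1  1  1  1  1  1  1]
 [ 1  1  1  1  1  1  1  1  1  1  1  1  1  1  1  1]]
```

The wrist view shows the socket and chuck turning (rows 0–140) while the head region stays still. I'll keep holding.

Request:
{"op": "servo_tool", "data": {
  "plan": [0,0,0,0,0,0,1,0,0,0,0,0,0,1,0,0,0,0,0,0,1,0,0,0,0,0,0,1,0,0,0,0,0,0,1,0,0,0,0,0,0,1,0,0,0,0,0,0,1,0,0,0,0,0,0,1,0,0,0,0,0,0,1,0,0,0,0,0,0,1]
}}

```text
time: 16.0
ee_pos: [0.5163, -0.0228, 0.1424]
eef_rot: [0.52, 0.479, -0.52, 0.479]
contact_force: [-2.7, 0.4, -1.1]
grip_width: 0.029
```

Request:
{"op": "servo_tool", "data": {
  "plan": [0,0,0,0,0,0,1,0,0,0,0,0,0,1,0,0,0,0,0,0,1,0,0,0,0,0,0,1,0,0,0,0,0,0,1,0,0,0,0,0,0,1,0,0,0,0,0,0,1,0,0,0,0,0,0,1,0,0,0,0,0,0,1,0,0,0,0,0,0,1]
}}

```text
time: 17.0
ee_pos: [0.5163, -0.0229, 0.1424]
eef_rot: [0.52, 0.479, -0.52, 0.479]
contact_force: [-2.5, -0.4, -0.5]
grip_width: 0.0289
```

Request:
{"op": "servo_tool", "data": {
  "plan": [0,0,0,0,0,0,1,0,0,0,0,0,0,1,0,0,0,0,0,0,1,0,0,0,0,0,0,1,0,0,0,0,0,0,1,0,0,0,0,0,0,1,0,0,0,0,0,0,1,0,0,0,0,0,0,1,0,0,0,0,0,0,1,0,0,0,0,0,0,1]
}}

```text
time: 18.0
ee_pos: [0.5163, -0.0229, 0.1424]
eef_rot: [0.52, 0.479, -0.52, 0.479]
contact_force: [-3.1, -0.2, 0.5]
grip_width: 0.0289
```

Request:
{"op": "servo_tool", "data": {
  "plan": [0,0,0,0,0,0,1,0,0,0,0,0,0,1,0,0,0,0,0,0,1,0,0,0,0,0,0,1,0,0,0,0,0,0,1,0,0,0,0,0,0,1,0,0,0,0,0,0,1,0,0,0,0,0,0,1,0,0,0,0,0,0,1,0,0,0,0,0,0,1]
}}

```text
time: 19.0
ee_pos: [0.5163, -0.0229, 0.1424]
eef_rot: [0.52, 0.479, -0.52, 0.479]
contact_force: [-2.5, 0.5, 0.3]
grip_width: 0.0287
```

Request:
{"op": "servo_tool", "data": {
  "plan": [0,0,0,0,0,0,1,0,0,0,0,0,0,1,0,0,0,0,0,0,1,0,0,0,0,0,0,1,0,0,0,0,0,0,1,0,0,0,0,0,0,1,0,0,0,0,0,0,1,0,0,0,0,0,0,1,0,0,0,0,0,0,1,0,0,0,0,0,0,1]
}}

```text
time: 20.0
ee_pos: [0.5163, -0.0229, 0.1424]
eef_rot: [0.52, 0.479, -0.52, 0.479]
contact_force: [-3.2, 1.4, -1.2]
grip_width: 0.0285
```

Run:
```python
from h import *
s=state();print(s["time"],s["ft_torque"],s["contact_force"],s["grip_width"],s["ee_pos"])
L=[capture("wrist")["img"] for _ in range(7)]
cv2.imwrite("pics/w8.png",L[0])
for i in L[1:]: print(cv2.absdiff(L[0],i).max(2)[:160,240:400].reshape(4,40,4,40).mean((1,3)).round(1).tolist())
```

```text
20.0 [0.08387974 0.32539642 0.0158705 ] [-3.19158934  1.42644266 -1.17226256] 0.028489882485407503 [ 0.5163297  -0.02286223  0.14236279]
[[1.0, 1.0, 1.0, 0.9], [1.0, 0.9, 0.9, 0.9], [1.0, 1.0, 0.9, 0.9], [1.0, 0.9, 0.9, 0.9]]
[[1.0, 1.0, 1.0, 0.9], [1.0, 0.9, 0.9, 0.9], [1.0, 0.9, 0.9, 0.9], [0.9, 0.9, 0.9, 0.9]]
[[1.0, 1.0, 1.0, 1.0], [1.0, 0.9, 1.0, 0.9], [1.0, 0.9, 0.9, 0.9], [1.0, 1.0, 0.9, 0.9]]
[[1.0, 1.0, 1.0, 0.9], [0.9, 0.9, 0.9, 0.9], [1.0, 0.9, 1.0, 0.9], [0.9, 0.9, 0.9, 0.9]]
[[1.0, 1.0, 1.0, 1.0], [0.9, 0.9, 0.9, 0.9], [1.0, 1.0, 0.9, 0.9], [0.9, 1.0, 0.9, 0.9]]
[[1.0, 1.0, 1.0, 0.9], [0.9, 0.9, 1.0, 0.9], [1.0, 1.0, 0.9, 0.9], [1.0, 0.9, 0.9, 0.9]]
```

The driver appears stalled, with only noise across 0.3 s. I'll hold once more and make a last visual check.

Request:
{"op": "servo_tool", "data": {
  "plan": [0,0,0,0,0,0,1,0,0,0,0,0,0,1,0,0,0,0,0,0,1,0,0,0,0,0,0,1,0,0,0,0,0,0,1,0,0,0,0,0,0,1,0,0,0,0,0,0,1,0,0,0,0,0,0,1,0,0,0,0,0,0,1,0,0,0,0,0,0,1]
}}

```text
time: 21.35
ee_pos: [0.5163, -0.0229, 0.1424]
eef_rot: [0.52, 0.479, -0.52, 0.479]
contact_force: [-2.0, -0.5, -0.2]
grip_width: 0.029
```

Run:
```python
from h import *
s=state();print(s["time"],s["grip_width"],s["contact_force"])
w=capture("wrist")["img"];print("vs 1s ago",cv2.absdiff(cv2.imread("pics/w8.png"),w).max(2)[:240,160:480].reshape(6,40,8,40).mean((1,3)).max())
b=capture("scene")["img"][120:320,220:420]
cv2.imwrite("pics/v6.png",np.hstack([cv2.resize(w[60:310,120:520],(480,300),interpolation=3),cv2.resize(b,(300,300),interpolation=2)]))
```

```text
21.35 0.02900124832963331 [-1.96248779 -0.52115535 -0.17278509]
vs 1s ago 1.0425
```

View pics/v6.png

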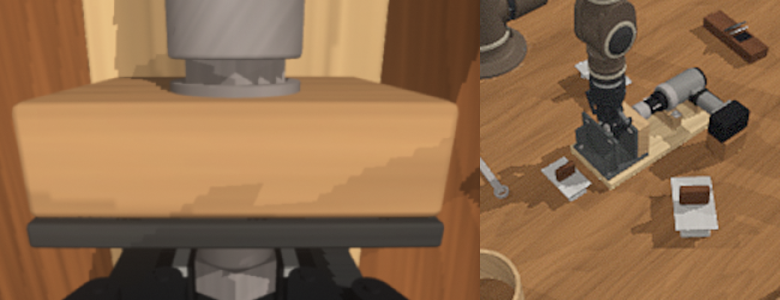

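The pads hold the head at crop (237,275), and the washer and nut sit against the facing. The cover stands on the bench at scene crop (568,175), and nothing else looks moved. The socket hasn't changed for over a second, so I'm handing in.

```bash
python3 -c "
from plant import finish_job;print(finish_job())"
```

```text
the job is handed in; nothing more can be done
None
```

The job is done and handed in at 21.4 s of the 54 s allowed, with the gripper still holding the bolt head.

- **Cover:** I took the smallest of the three look-alikes, the one snapped onto the bracket. I pulled it straight up, set it upright on the bench at the −y side of the board, and let go after feeling contact. The reading was about 22 N at contact.
- **Bolt head:** I gripped it across its flats from above and held it for about 9 s. The opening read 29 mm, which matches 30 mm because the reading runs about 1 mm low.

**Last checks:**
- The wrist pictures showed the socket turning early in the hold. Pictures 1 s apart at the end differed only by noise, so the driver had stalled.
- The arm pose was steady and the side force was about 2 N. The gripper opening varied by about 0.5 mm during the hold and ended at 29.0 mm.
- The last scene crop shows the cover standing on the bench, and the plane, the spanner's visible end and the two look-alike covers where they were. I did not re-check the glue bottle or the whole hoop; the arm never went near them.
- No check failed or disagreed, but I had no direct reading of the nut angle. That it is tight rests on the stall and the hold time.

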